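# Pin the clip stand and hold the loupe over the citrine

## Robot

A 7-joint arm with a two-finger parallel gripper is mounted at the origin on the work surface. World frame = base frame: x ahead of the robot, y to its left, z up, the work surface at z = 0. Lengths are in m, angles in rad, forces in N, time in s.
With the tool pointing down it reaches from about 0.4 to 0.85 m from the base axis. Payload 4.5 kg.
Tool frame: the origin (TCP) lies between the finger pads; the fingertips stand 22 mm ahead of it and the grasp point (between the pads) lies 3 mm ahead of it (ctrl.tip_extent is the distance from the TCP to the fingertips, in m); z points along the fingers, y is the direction in which the jaws open and shut (so a half turn about z gives the same grasp; the last joint's range is limited). The gripper opens to 85 mm and grips with 20 to 120 N. Pads are 22 mm wide; open, the fingers measure 114 mm over their backs; the gripper's body (76 mm by 85 mm) begins 54 mm behind the grasp point. The pads swing forward as they close: fully open they stand 13 mm farther back than shut.
Start: joints at [-1.124, 0.689, -0.195, 1.565, 0.157, 0.902, -0.215], TCP at [0.251, 0.573, 0.253] pointing down, gripper open.
Joint ranges: [-3.01, 3.01], [-0.46, 2.08], [-1.47, 1.51], [0.13, 2.56], [-1, 4.14], [0.04, 2.09], [-2.66, 2.66]. Speed limits (rad/s): [2.57, 2.57, 3.14, 3.14, 3.14, 3.14, 3.14].

## Interface

Orientations are given as [roll, pitch, yaw] about the fixed x, y, z axes, in that order (R = Rz(yaw) Ry(pitch) Rx(roll)).
In Python, from station import ctrl gives the robot as it stands.
- The arm moves only by the tool drive_tool, never from a script. Its argument "deltas" is a list of rows, each a list of 7 numbers: the opening, from 0 (shut) to 1 (fully open), then the shift along the tool's x, y, z normalised to -1 to 1, where 1 is 0.5 m, then the turn, a rotation vector about the tool's x, y, z normalised to -1 to 1, where 1 is 1.5 rad. A call has 1 to 10 rows; each row is the pose to reach, as a shift and turn from the pose commanded when the call began, along the tool's axes at that moment; what a row does not reach only later rows make up. A row lasts 1/8 s, in which the tool goes at most 62.5 mm and 10.7 degrees, less where a joint would pass 70% of its speed; a pose out of reach is approached as far as the arm can. A call with a number of a shift or a turn outside -1 to 1 is refused whole. A call with a gripper value outside its range is refused whole. The fingers move at their own pace and stop on an object; "grip_force" is the grip in N (left out, the last holds). Time passes only in rows, so rows that repeat a pose let the fingers close. It gives the time, the measured TCP pose, the force and the opening at its end, in the units of the state.
- ctrl.read_state(): the state, without advancing time (a new reading comes with each control period).
- ctrl.read_camera(name): name is "scene" or "top" or "wrist"; returns the picture (400x640x3 uint8, red, green, blue); there is no depth.
- ctrl.calibration(name): a dict with "intrinsics" (3x3 intrinsics, pixels), "T" (4x4, takes a point from camera to world coordinates). Camera axes: x right, y up, looking along -z (the intrinsics and any distortion apply to the point x, -y, -z); pixel columns grow to the right and rows downward; lengths in m; the calibration is good to about 2 mm. The wrist camera is an equidistant fisheye: a pixel r from the principal point sees the ray r / f radians off the axis. A picture is of the moment at which its call begins: read the wrist's pose just before it. calibration takes no time and is no camera call; for the wrist camera it gives the pose at the moment of the call.
- ctrl.hand_in(): hands the job in, once; it reports no verdict.
The state is a dict: "time_s": time; "qpos": joint angles; "dq": joint speeds; "tau": joint torques, N m; "tool_pos": TCP position; "eef_rot": TCP orientation; "wrist_force": force on the tool from outside, world axes, zero at the start; "moment": the same for the moment, N m; "grip_width": finger opening in m.
Only numpy, scipy, OpenCV 4.12 (cv2) and the standard library are available. Lean on these libraries where they do the work, as an engineer would, in place of code of your own. Each camera call takes 0.05 s, during which the arm holds its last target.

## Task

Lock the clip stand for grading: take the loose pin from its rest and push it down through the lined-up holes of the stand's fork and clip arm until its collar sits fully home, and let go of it. Then pick up the loupe by its handle and hold it level over the citrine, lens centred on the stone and the mid-height of the lens cell level with the tip of the stand's focal pointer, touching neither stand nor stone; finish still holding it there, motionless. Leave the dish, the weight block and the stone box alone, and do not shift the pointer.

Things in the scene. Friction and masses are not known exactly. Their poses are not given: they have to be found in the camera images.
- stand: Fixed nickel-plated clip stand. Origin: on the table under the clip arm's pivot (50 mm high). Base plate 120 (x) by 150 (y) by 10 mm, its centre 22 mm to +x of the origin. At y = -45 mm the fork with the pin hole, at y = +45 mm the stone in two spring jaws, at x = 64, y = 45 mm the focal post. The stand's -x side, facing the robot, is free for the loupe handle to come in.
- stand_hole (a point): Centre of the mouth of the pin hole in the fork's top face, 52 mm above the table. The fork is two level ears 28 by 28 by 6 mm, tops at 34 and 52 mm, joined by an upright web on the stand's +x side; one vertical 11.5 mm hole goes through both. The clip arm's tongue (36 to 44 mm high, 12 mm hole) lies between them.
- clip_arm (a joint): Swivel of the clip arm about the stand's vertical pivot, rad. 0: against its stop, holes in line; a light return spring keeps it there. Turning it (to 0.6) swings stone and tongue aside.
- stone (a point): Centre of the top face of the cut citrine (20 mm wide) in the spring clip, 65 mm above the table.
- pointer_tip (a point): Tip of the dark level focal pointer, an 18 mm stepped rod at mid-height of a 16 mm wide, 12 mm high collar held by friction on the focal post (8 mm thick, 156 mm high, beyond the stone). It points to -x of the stand and ends 40 mm short of the stone's axis. Its height, 105 to 135 mm above the table, varies: there the mid-height of the lens cell belongs.
- pin_rest: Fixed dark steel block 40 by 40 by 34 mm high with a vertical 12 mm hole in which the pin stands at the start. Origin: centre of its underside.
- pin: Loose nickel-plated pin, upright, 45 g, 67 mm long. Origin: centre of its lower end; z up to its head. Shaft 9 mm thick, 30 mm long, chamfered foot; collar 20 mm wide from 30 to 34 mm; round grip 16 mm thick from 34 to 67 mm. In its rest the lower end is 4 mm above the table; fully home in the fork, collar on the upper ear, it is 22 mm above the table.
- pin_tip (a point): Centre of the pin's lower end, the origin of pin.
- loupe: Loose loupe, 70 g, lying flat on the table. Origin: centre of the underside of the lens cell; z up when level. Round black lens cell 42 mm wide, 20 mm high; straight ebony handle of rectangular section 14 mm wide and 20 mm high that runs from 27 to 97 mm from the origin along the loupe's -x, its underside and top flush with the cell's.
- lens (a point): Centre of the lens, at mid-height of the cell: 10 mm above the loupe's origin.
- dish: Bystander: bone-white porcelain dish, 90 mm wide, 22 mm high. Origin: centre of its underside.
- weights: Bystander: bronze carat weight block 45 by 120 by 24 mm high with knobbed weights on top, 47 mm high in all. Origin: centre of its underside.
- stone_box: Bystander: flat black stone box with a glass top, 50 by 70 by 23 mm high. Origin: centre of its underside.

How it is judged:
On the way, in this order (a step that is already met when the one before it is completed fails the run):
1. the pin stands fully home through fork and clip arm, let go (horizontal distance between pin_tip and stand_hole below 0.004 m and z of pin_tip in the frame of stand between 0.01 and 0.0255 m and angle between pin's own z axis and vertical below 0.12 rad and contact force between the fingers and pin below 0.1 N), for 0.2 s.
2. the loupe is held level over the stone at the pointer's height (value of joint clip_arm below 0.08 rad and horizontal distance between lens and stone below 0.007 m and z of lens in the frame of pointer_tip between -0.005 and 0.005 m and angle between loupe's own z axis and vertical below 0.105 rad and contact force between the fingers and loupe above 0.5 N and contact force between loupe and stand below 0.1 N and contact force between loupe and pin below 0.1 N), for 0.3 s.
At the end, for the whole second after the job is handed in: Pin home and untouched: lower end within 4 mm of the hole axis, collar within 3.5 mm of the ear, within 0.12 rad of upright. Loupe in the fingers, still, clear of stand and pin: lens within 7 mm of the stone horizontally, 5 mm of the pointer height, 0.105 rad of level (all of step 1 and all of step 2 and linear speed of loupe below 0.02 m/s and angular speed of loupe below 0.2 rad/s); the arm keeps its last pose, push and grip.
It fails at once if the porcelain dish is moved more than 15 mm (distance of dish from where it was at the start of the episode above 0.015 m).
It fails at once if the carat weight block is moved more than 15 mm (distance of weights from where it was at the start of the episode above 0.015 m).
It fails at once if the stone box is moved more than 15 mm (distance of stone_box from where it was at the start of the episode above 0.015 m).
It fails at once if the focal pointer is shifted more than 4 mm along its post (distance of pointer_tip from where it was at the start of the episode above 0.004 m).
It fails at once if the loupe presses on the stand or stone with more than 3 N (contact force between loupe and stand above 3 N).
It also fails if it takes over 54 s, if anything falls off the work surface, if the arm or the gripper's body presses on something with over 40 N, if the wrist force passes 120 N, or if a joint passes its speed limit or range.

## Working session

There is one attempt and no reset: what is moved stays moved. The work goes in short steps, Python scripts to look and compute and a tool call to move; the robot and the scene stay as the last step left them, time stands still between calls to the robot, and variables do not carry over. Pictures are saved under pics/ and viewed, and the job is handed in when it is done.

Besides the shell and the picture viewer there is one more tool, called after "Request:" by a JSON object that holds its "fn" and its "kwargs". drive_tool: Moves the arm, as the interface text tells. Scaled input: -1 to 1 covers 0.5 m each way for a shift and 1.5 rad each way for a turn. Its arguments: {"type":"object","properties":{"deltas":{"type":"array"},"grip_force":{"type":"number"}},"required":["deltas"]}

```bash
ls; mkdir -p pics; python3 - <<'E'
from station import ctrl
import cv2,numpy as np
s=ctrl.read_state();print(s,ctrl.tip_extent)
for n in("scene","top","wrist"):
    c=ctrl.calibration(n);print(n,np.round(c["intrinsics"],1).tolist(),np.round(c["T"],4).tolist())
    cv2.imwrite(f"pics/{n}0.png",ctrl.read_camera(n)[:,:,::-1])
E
```

```text
pics
{'time_s': 0.0, 'qpos': array([-1.1241843 ,  0.68997114, -0.19451884,  1.56636417,  0.15729796,
        0.90248321, -0.21507386]), 'dq': array([ 0.00108923, -0.00103679, -0.00067342, -0.00114677, -0.00038425,
       -0.00022964, -0.00117394]), 'tau': array([ 7.20076314e-04, -5.39612567e+01, -1.26671970e+00, -1.58546412e+01,
        8.97439895e-03,  9.45055916e-03,  5.21706731e-07]), 'tool_pos': array([0.25053668, 0.57191859, 0.25248678]), 'eef_rot': array([-3.13976310e+00,  1.28632601e-04,  2.72889625e+00]), 'wrist_force': array([ 0.20704666, -0.10722307, -0.98517489]), 'moment': array([-0.01718257,  0.00068037, -0.08102746]), 'grip_width': 0.08550193035189083} 0.022
scene [[503.7, 0.0, 329.1], [0.0, 503.7, 199.9], [0.0, 0.0, 1.0]] [[-0.2145, -0.5444, 0.8109, 1.6088], [0.9766, -0.1317, 0.1699, 0.2217], [0.0143, 0.8284, 0.5599, 0.8372], [0.0, 0.0, 0.0, 1.0]]
top [[400.7, 0.0, 321.2], [0.0, 400.7, 202.4], [0.0, 0.0, 1.0]] [[-0.028, 0.9815, -0.1894, 0.3754], [-0.9996, -0.0289, -0.0022, 0.0011], [-0.0076, 0.1892, 0.9819, 1.0451], [0.0, 0.0, 0.0, 1.0]]
wrist [[309.7, 0.0, 319.9], [0.0, 309.7, 202.5], [0.0, 0.0, 1.0]] [[0.4009, -0.8755, -0.2697, 0.1816], [0.9161, 0.3822, 0.1211, 0.6016], [-0.003, -0.2956, 0.9553, 0.3723], [0.0, 0.0, 0.0, 1.0]]
```

View pics/scene0.png

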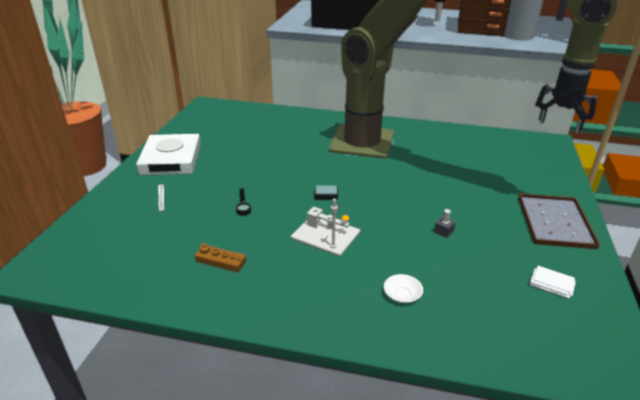

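View pics/top0.png

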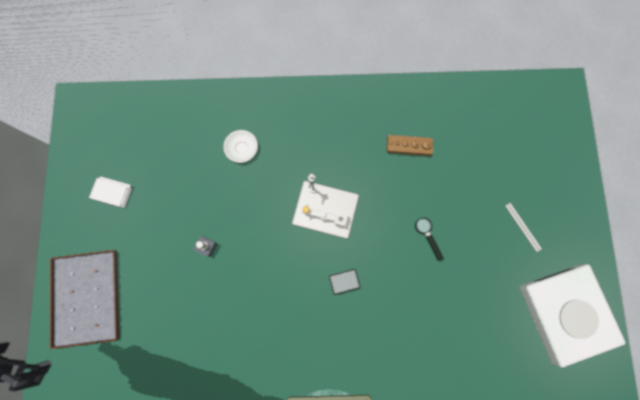

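View pics/wrist0.png

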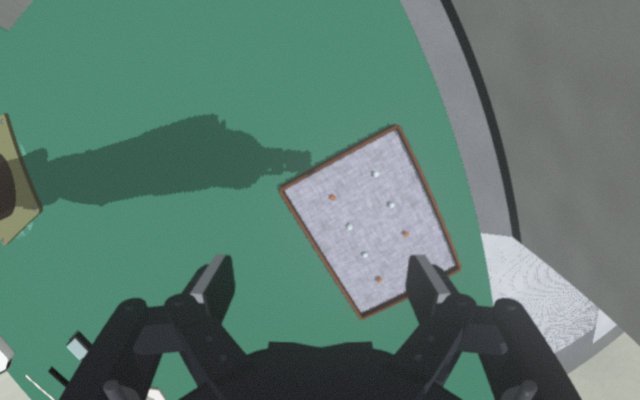

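The scene view shows the stand at about (326,232), the pin rest at (445,225), the loupe at (242,205) and the dish at (403,290). In the top view they are at about (326,209), (204,246), (425,227) and (241,147). Next I'll zoom in and triangulate.

```bash
cat > h.py <<'E'
import numpy as np,cv2
from station import ctrl
def ray(n,u,v,c=None):
    c=c or ctrl.calibration(n);K=c["intrinsics"];T=np.array(c["T"])
    x=(u-K[0,2])/K[0,0];y=(v-K[1,2])/K[1,1]
    if n=="wrist":
        r=np.hypot(x,y);s=np.sin(r)/r if r>1e-9 else 1
        d=np.array([x*s,-y*s,-np.cos(r)])
    else: d=np.array([x,-y,-1.])
    d=T[:3,:3]@d;return T[:3,3],d/np.linalg.norm(d)
def onz(n,u,v,z,c=None):
    o,d=ray(n,u,v,c);return o+d*(z-o[2])/d[2]
def proj(n,p,c=None):
    c=c or ctrl.calibration(n);K=c["intrinsics"];T=np.array(c["T"])
    q=T[:3,:3].T@(np.asarray(p,float)-T[:3,3]);q=np.array([q[0],-q[1],-q[2]])
    if n=="wrist":
        h=np.hypot(q[0],q[1]);r=np.arctan2(h,q[2]);xy=q[:2]*(r/h if h>1e-12 else 0)
    else: xy=q[:2]/q[2]
    return np.array([K[0,0]*xy[0]+K[0,2],K[1,1]*xy[1]+K[1,2]])
def crop(img,x0,y0,x1,y1,s,name):
    cv2.imwrite(name,cv2.resize(img[y0:y1,x0:x1],None,fx=s,fy=s,interpolation=cv2.INTER_CUBIC))
def rel(p,rpy):  # tool-frame shift & turn (units of move) to world pose from measured pose
    from scipy.spatial.transform import Rotation as R
    s=ctrl.read_state();A=R.from_euler('xyz',s['eef_rot']);B=R.from_euler('xyz',rpy)
    d=A.inv().apply(np.array(p)-s['tool_pos'])/0.5;t=(A.inv()*B).as_rotvec()/1.5
    return np.round(np.r_[d,t],4)
E
python3 - <<'E'
from h import *
t=cv2.imread("pics/top0.png");s=cv2.imread("pics/scene0.png")
crop(t,280,160,460,280,4,"pics/t1.png")
crop(t,180,220,240,265,10,"pics/t2.png")
crop(s,280,170,370,260,6,"pics/s1.png")
for n,p in dict(stand=(326,209),rest=(204,246),loupe=(425,227),hend=(438,257),dish=(241,147),w=(411,146),box=(344,282)).items(): print(n,onz("top",*p,0.01 if n!='rest' else .034).round(3))
E
```

```text
stand [ 0.557 -0.009  0.01 ]
rest [0.467 0.302 0.034]
loupe [ 0.502 -0.264  0.01 ]
hend [ 0.424 -0.291  0.01 ]
dish [0.734 0.216 0.01 ]
w [ 0.723 -0.243  0.01 ]
box [ 0.368 -0.049  0.01 ]
```

View pics/t1.png

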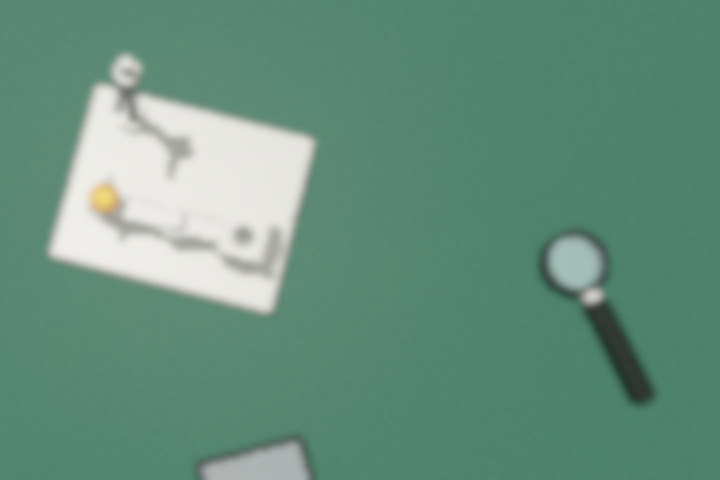

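View pics/t2.png

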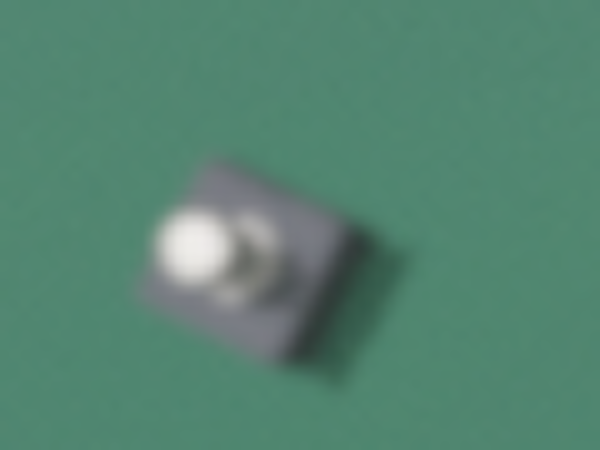

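View pics/s1.png

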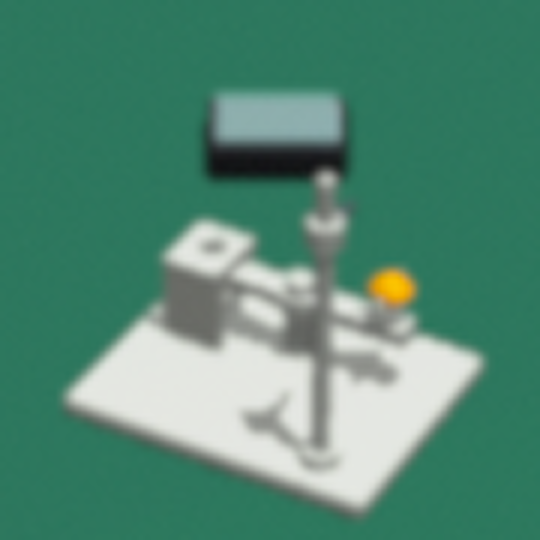

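```bash
cat >> h.py <<'E'
def C(u,v,s,x0,y0): return ((u+.5)/s-.5+x0,(v+.5)/s-.5+y0)
E
python3 - <<'E'
from h import *
s=cv2.imread("pics/scene0.png")
crop(s,425,200,470,240,12,"pics/s2.png")
P=lambda u,v,z:onz("top",*C(u,v,4,280,160),z).round(4)
c=[P(97,85,.01),P(316,138,.01),P(272,313,.01),P(50,257,.01)]
print(c,np.mean(c,0))
for a,b in((0,1),(3,2),(2,1),(3,0)):
    d=c[b]-c[a];print(np.linalg.norm(d),np.degrees(np.arctan2(d[1],d[0])))
print("hole",P(243,236,.052),"stone",P(105,198,.065),"post",P(126,68,.156))
print("pin",onz("top",*C(195,247,10,180,220),.071))
Q=lambda u,v,z:onz("scene",*C(u,v,6,280,170),z).round(4)
print("hole",Q(211,245,.052),"stone",Q(393,287,.065),"post",Q(326,180,.156),Q(320,452,.01))
print("lens",P(574,263,.01),P(642,397,.01))
E
```

```text
[array([0.6347, 0.0478, 0.01  ]), array([ 0.5944, -0.096 ,  0.01  ]), array([ 0.4797, -0.0623,  0.01  ]), array([0.5204, 0.0807, 0.01  ])] [ 0.5573  -0.00745  0.01   ]
0.14934031605698445 -105.65554665597472
0.14867915119477912 -105.88716850276394
0.11954823294386248 -16.373312300241075
0.11894074154804994 -16.05788313966608
hole [ 0.5242 -0.0435  0.052 ] stone [0.5486 0.0418 0.065 ] post [0.6076 0.0244 0.156 ]
pin [0.46842964 0.30318317 0.071     ]
hole [ 0.5302 -0.0434  0.052 ] stone [0.5603 0.0453 0.065 ] post [0.6181 0.026  0.156 ] [0.6119 0.0249 0.01  ]
lens [ 0.5065 -0.2595  0.01  ] [ 0.4192 -0.2963  0.01  ]
```

View pics/s2.png

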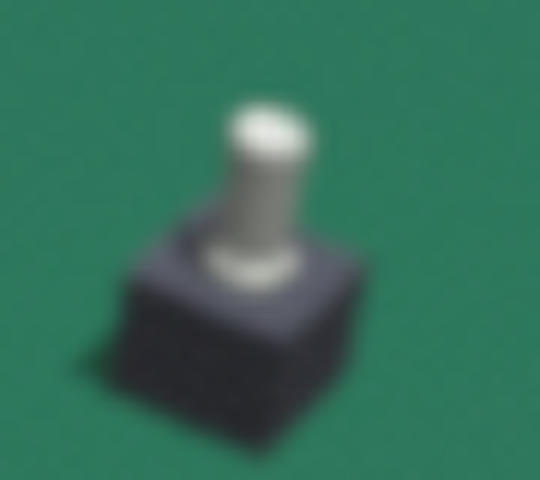

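The stand is at about (0.536, -0.001) with yaw about -16°, and its hole is near (0.524, -0.044). The pin head is near (0.468, 0.303). The views differ by a few mm, so I'll move over the pin and refine with the wrist camera.

```bash
python3 - <<'E'
from h import *
print(onz("scene",*C(270,130,12,425,200),.071))
print(rel([.468,.303,.19],[np.pi,0,2.15]), ctrl.read_state()['eef_rot'])
E
```

```text
[0.47403095 0.30379746 0.071     ]
[-6.142e-01 -3.184e-01  1.258e-01 -9.000e-04  3.000e-04  3.859e-01] [-3.14017279e+00  1.08175686e-04  2.72886088e+00]
```

Request:
{"fn": "drive_tool", "kwargs": {"deltas": [[1,-0.614,-0.318,0.126,0,0,0.386],[1,-0.614,-0.318,0.126,0,0,0.386],[1,-0.614,-0.318,0.126,0,0,0.386],[1,-0.614,-0.318,0.126,0,0,0.386],[1,-0.614,-0.318,0.126,0,0,0.386],[1,-0.614,-0.318,0.126,0,0,0.386],[1,-0.614,-0.318,0.126,0,0,0.386],[1,-0.614,-0.318,0.126,0,0,0.386],[1,-0.614,-0.318,0.126,0,0,0.386]]}}

```text
time_s: 1.27
tool_pos: [0.4671, 0.3055, 0.1905]
eef_rot: [3.141, -0.001, 2.153]
wrist_force: [0.2, -0.3, -1.0]
grip_width: 0.0854
```

```bash
python3 - <<'E'
from h import *
s=ctrl.read_state();print(s['time_s'],s['tool_pos'],s['eef_rot'],s['qpos'])
c=ctrl.calibration("wrist");i=ctrl.read_camera("wrist")[:,:,::-1];cv2.imwrite("pics/w1.png",i)
print(proj("wrist",[.468,.303,.071],c))
np.save("c1.npy",c["T"])
E
```

```text
1.275 [0.46706583 0.30553918 0.19048129] [ 3.14121549e+00 -1.26069184e-03  2.15280508e+00] [-0.61345792  0.68488635 -0.07977224  1.83656198  0.08441841  0.62290019
 -0.16187937]
[319.83041775 206.43460207]
```

View pics/w1.png

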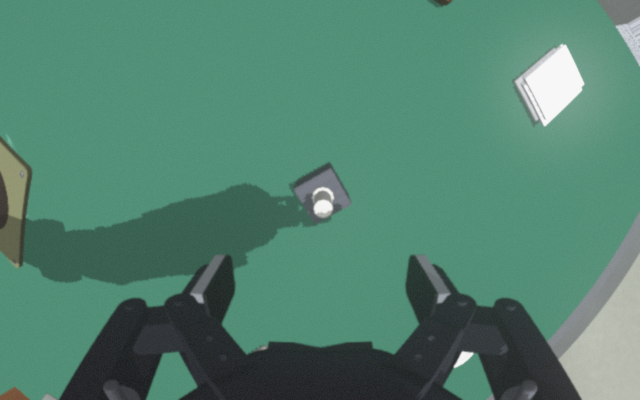

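The pin head is at about (323,208) with its rest below. I'll zoom for the centre.

```bash
python3 - <<'E'
from h import *
i=cv2.imread("pics/w1.png");crop(i,285,155,360,225,8,"pics/w1c.png")
E
```

```text
(no output)
```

View pics/w1c.png

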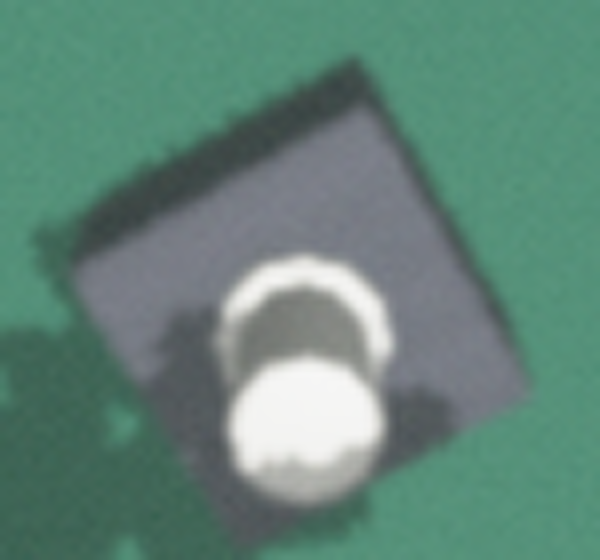

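```bash
python3 - <<'E'
from h import *
p=onz("wrist",*C(306,430,8,285,155),.071);q=onz("wrist",*C(305,340,8,285,155),.038);print(p,q)
print(rel([p[0],p[1],.11],[np.pi,0,2.153]),rel([p[0],p[1],.064],[np.pi,0,2.153]))
E
```

```text
[0.47102112 0.30282079 0.071     ] [0.47118563 0.30289592 0.038     ]
[-0.0087  0.0036  0.1609  0.0002 -0.0007 -0.0002] [-8.800e-03  3.600e-03  2.529e-01  2.000e-04 -7.000e-04 -2.000e-04]
```

```bash
python3 - <<'E'
from h import *
s=ctrl.read_state();print(s['time_s'],s['tool_pos'],s['eef_rot'],abs(s['dq']).max())
c=ctrl.calibration("wrist");print(c["T"][:3,3]-np.load("c1.npy")[:3,3])
c["T"]=np.load("c1.npy")
print(onz("wrist",*C(306,430,8,285,155),.071,c))
E
```

```text
1.325 [0.46714971 0.30538771 0.19046794] [ 3.14123561e+00 -1.01171983e-03  2.15271673e+00] 0.008652527084266743
[ 7.68257198e-05 -1.15030770e-04  1.36813474e-06]
[0.47090867 0.30299318 0.071     ]
```

Request:
{"fn": "drive_tool", "kwargs": {"deltas": [[1,-0.009,0.004,0.1,0,0,0],[1,-0.009,0.004,0.16,0,0,0],[1,-0.009,0.004,0.16,0,0,0],[1,-0.009,0.004,0.16,0,0,0]]}}

```text
time_s: 1.82
tool_pos: [0.4725, 0.3021, 0.1114]
eef_rot: [3.14, -0.0, 2.151]
wrist_force: [-1.1, -0.2, 0.1]
grip_width: 0.0859
```

```bash
python3 - <<'E'
from h import *
print(rel([.471,.3029,.064],[np.pi,0,2.153]))
c=ctrl.calibration("wrist");i=ctrl.read_camera("wrist")[:,:,::-1];cv2.imwrite("pics/w2.png",i)
print(proj("wrist",[.471,.3029,.071],c))
E
```

```text
[ 0.003  -0.0019  0.0947  0.0012 -0.0002 -0.0014]
[319.21396789 242.27107102]
```

View pics/w2.png

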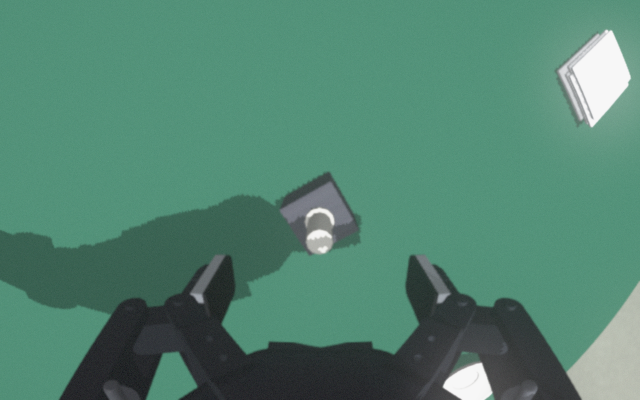

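The pin head at (320,243) matches the prediction of (319,242). Descend and grip.

Request:
{"fn": "drive_tool", "kwargs": {"deltas": [[1,0.003,-0.002,0.06,0,0,0],[1,0.003,-0.002,0.095,0,0,0],[1,0.003,-0.002,0.095,0,0,0],[0,0.003,-0.002,0.095,0,0,0],[0,0.003,-0.002,0.095,0,0,0],[0,0.003,-0.002,0.095,0,0,0],[0,0.003,-0.002,0.095,0,0,0],[0,0.003,-0.002,0.095,0,0,0]], "grip_force": 40}}

```text
time_s: 2.88
tool_pos: [0.4709, 0.3019, 0.0633]
eef_rot: [3.141, -0.0, 2.15]
wrist_force: [0.4, 0.3, 4.8]
grip_width: 0.0144
```

```bash
python3 - <<'E'
from h import *
s=ctrl.read_state();print(s['time_s'],s['tool_pos'],s['eef_rot'],s['wrist_force'],s['moment'],s['grip_width'])
c=ctrl.calibration("wrist");i=ctrl.read_camera("wrist")[:,:,::-1];cv2.imwrite("pics/w3.png",i)
E
```

```text
2.875 [0.47091037 0.30194787 0.063251  ] [ 3.14072951e+00 -5.22484642e-05  2.14975776e+00] [0.43887345 0.29036808 4.78937062] [-0.09028297  0.06718047 -0.00807042] 0.014373291578958584
```

View pics/w3.png

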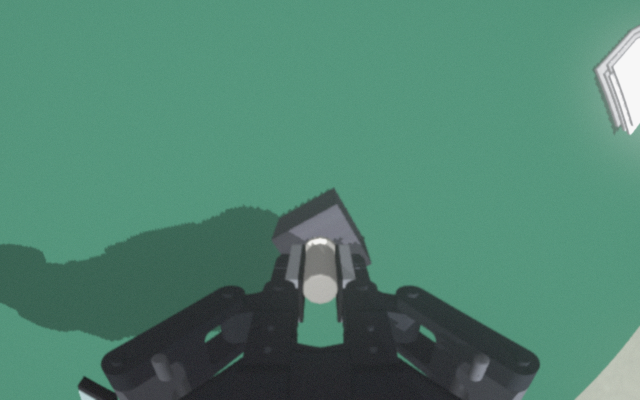

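Request:
{"fn": "drive_tool", "kwargs": {"deltas": [[0,0,0,-0.03,0,0,0],[0,0,0,-0.1,0,0,0],[0,0,0,-0.2,0,0,0],[0,0,0,-0.25,0,0,0],[0,0,0,-0.25,0,0,0]]}}

```text
time_s: 3.55
tool_pos: [0.4715, 0.3023, 0.1903]
eef_rot: [3.137, -0.0, 2.15]
wrist_force: [0.6, -0.1, -0.9]
grip_width: 0.0149
```

```bash
python3 - <<'E'
from h import *
s=ctrl.read_state();print(s['time_s'],s['tool_pos'],s['eef_rot'],s['wrist_force'],s['moment'],s['grip_width'])
print(rel([.526,-.044,.19],[np.pi,0,1.6]))
E
```

```text
3.55 [0.47150587 0.30232029 0.19033044] [ 3.13720695e+00 -2.68685353e-04  2.14958425e+00] [ 0.62514012 -0.10095282 -0.9164822 ] [-0.04976974 -0.03883874  0.05020224] 0.014931681390844068
[-0.6394 -0.2876 -0.0008  0.0028 -0.001   0.3664]
```

Request:
{"fn": "drive_tool", "kwargs": {"deltas": [[0,-0.1,-0.045,0,0.003,-0.001,0.1],[0,-0.22,-0.1,0,0.003,-0.001,0.2],[0,-0.34,-0.153,0,0.003,-0.001,0.3],[0,-0.45,-0.202,0,0.003,-0.001,0.366],[0,-0.56,-0.252,0,0.003,-0.001,0.366],[0,-0.62,-0.279,0,0.003,-0.001,0.366],[0,-0.639,-0.288,0,0.003,-0.001,0.366],[0,-0.639,-0.288,0,0.003,-0.001,0.366],[0,-0.639,-0.288,0,0.003,-0.001,0.366]]}}

```text
time_s: 4.68
tool_pos: [0.5246, -0.042, 0.1875]
eef_rot: [-3.137, 0.001, 1.604]
wrist_force: [0.5, -0.0, -0.4]
grip_width: 0.015
```

```bash
python3 - <<'E'
from h import *
s=ctrl.read_state();print(s['time_s'],s['tool_pos'],s['eef_rot'],s['wrist_force'],s['moment'],s['grip_width'])
c=ctrl.calibration("wrist");i=ctrl.read_camera("wrist")[:,:,::-1];cv2.imwrite("pics/w4.png",i);np.save("c4.npy",c["T"])
print(proj("wrist",[.526,-.044,.052],c))
for n in("top","scene"):cv2.imwrite(f"pics/{n}4.png",ctrl.read_camera(n)[:,:,::-1])
E
```

```text
4.675 [ 0.52460812 -0.0419695   0.18749587] [-3.13686358e+00  1.04774047e-03  1.60422961e+00] [ 0.47803859 -0.00225559 -0.40395169] [-0.00203644  0.01883825 -0.01025092] 0.014965389280350216
[322.24891984 199.56138813]
```

View pics/w4.png

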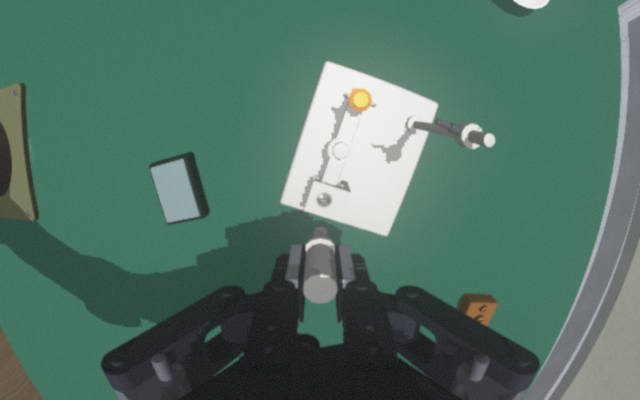

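The hole shows at (324,199), close to the prediction. The stone is at (361,100), the post top at (489,140) and the pin head at (320,290). I'll zoom to refine the features.

```bash
python3 - <<'E'
from h import *
i=cv2.imread("pics/w4.png");crop(i,270,160,370,310,5,"pics/w4a.png");crop(i,300,50,500,210,4,"pics/w4b.png")
E
```

```text
(no output)
```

View pics/w4a.png

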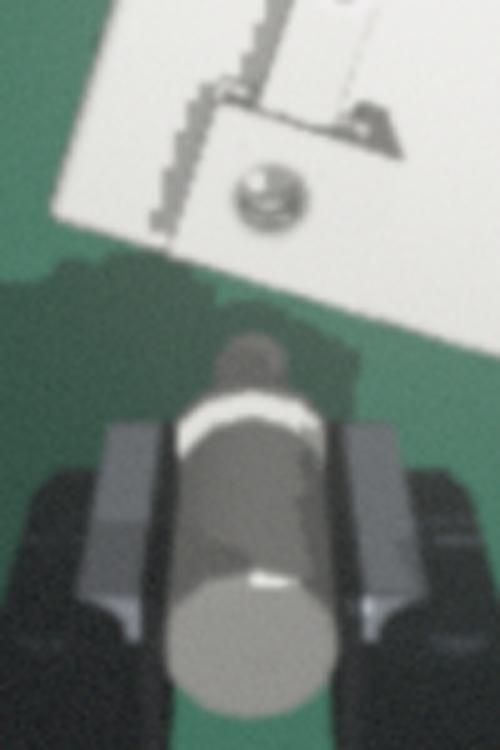

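View pics/w4b.png

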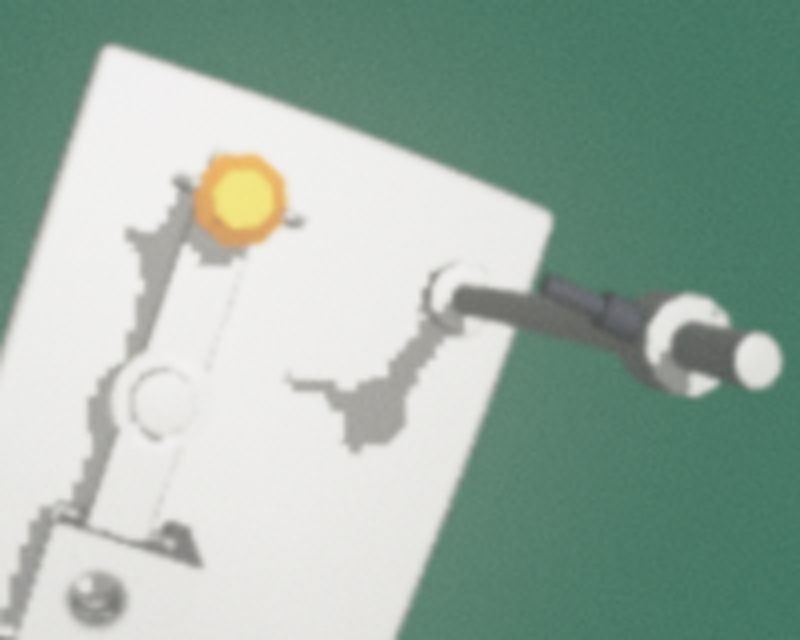

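```bash
python3 - <<'E'
from h import *
from scipy.optimize import least_squares
c=ctrl.calibration("wrist");c["T"]=np.load("c4.npy")
A=lambda u,v:C(u,v,5,270,160);B=lambda u,v:C(u,v,4,300,50)
ob=[((0,-.045,.052),A(271,197)),((0,.045,.065),B(242,199)),((.064,.045,.156),B(757,360)),((-.038,.075,.01),B(108,45)),((.082,.075,.01),B(552,213)),((-.038,-.075,.01),A(54,215))]
def W(p,x):
    cs,sn=np.cos(x[2]),np.sin(x[2]);return [x[0]+cs*p[0]-sn*p[1],x[1]+sn*p[0]+cs*p[1],p[2]]
def f(x,full=True):
    r=[proj("wrist",W(p,x),c)-np.array(o) for p,o in ob]
    r.append(proj("wrist",W((.040,.045,x[3]),x),c)-np.array(B(547,283)))
    r.append(proj("wrist",W((.064,.045,x[3]+.006),x),c)-np.array(B(690,333)))
    return np.concatenate(r)
s=least_squares(f,[.536,-.001,-.28,.12]);print(s.x,s.fun.reshape(-1,2).round(1).tolist())
print("hole fit",W((0,-.045,.052),s.x),"direct",onz("wrist",*A(271,197),.052,c))
print("stone fit",W((0,.045,.065),s.x),"direct",onz("wrist",*B(242,199),.065,c))
z=.1875
print("pin head",onz("wrist",*A(252,645),z+.0077,c))
for dz in(-.0593,-.0253,.0077):print(proj("wrist",[.5246,-.042,z+dz],c),)
E
```

```text
[ 0.53996598 -0.001101   -0.27903537  0.12824363] [[0.3, 1.0], [0.2, -0.6], [1.2, -0.5], [-1.9, -2.1], [2.3, -0.9], [-1.6, 1.3], [-0.9, -0.7], [0.3, 2.2]]
hole fit [np.float64(0.5275716951644809), np.float64(-0.044360475654306085), 0.052] direct [ 0.52731485 -0.04344966  0.052     ]
stone fit [np.float64(0.5523602564410186), np.float64(0.04215846579691219), 0.065] direct [0.55221076 0.04169784 0.065     ]
pin head [ 0.52452307 -0.0406352   0.1952    ]
[320.47814516 231.51202778]
[320.31122668 256.3947366 ]
[320.07191132 291.23208432]
```

```bash
python3 - <<'E'
from h import *
print(rel([.5274,-.044,.121],[np.pi,0,1.604]))
E
```

```text
[-0.0025  0.0056  0.1334 -0.0027  0.0012 -0.0003]
```

Request:
{"fn": "drive_tool", "kwargs": {"deltas": [[0,-0.002,0.006,0.06,-0.003,0.001,0],[0,-0.002,0.006,0.12,-0.003,0.001,0],[0,-0.002,0.006,0.133,-0.003,0.001,0],[0,-0.002,0.006,0.133,-0.003,0.001,0],[0,-0.002,0.006,0.133,-0.003,0.001,0]]}}

```text
time_s: 5.45
tool_pos: [0.5285, -0.0454, 0.1223]
eef_rot: [3.139, 0.001, 1.601]
wrist_force: [0.4, 0.1, -0.5]
grip_width: 0.0147
```

```bash
python3 - <<'E'
from h import *
s=ctrl.read_state();print(s['time_s'],s['tool_pos'],s['eef_rot'],s['wrist_force'],s['moment'],s['grip_width'])
c=ctrl.calibration("wrist");i=np.ascontiguousarray(ctrl.read_camera("wrist")[:,:,::-1]);cv2.imwrite("pics/w5.png",i);np.save("c5.npy",c["T"])
t=s['tool_pos'];print(proj("wrist",[t[0],t[1],t[2]-.0593],c),proj("wrist",[.5274,-.0437,.052],c))
crop(i,270,190,370,310,6,"pics/w5a.png")
i=ctrl.read_camera("scene")[:,:,::-1];crop(i,290,160,370,260,6,"pics/s5.png")
E
```

```text
5.45 [ 0.52848774 -0.04539523  0.12232731] [3.13893301e+00 1.15074332e-03 1.60102153e+00] [ 0.41997862  0.13666706 -0.5047496 ] [0.00173415 0.05412775 0.05980187] 0.014651364698307445
[319.83067561 231.46700659] [318.20544639 222.58041415]
```

View pics/w5a.png

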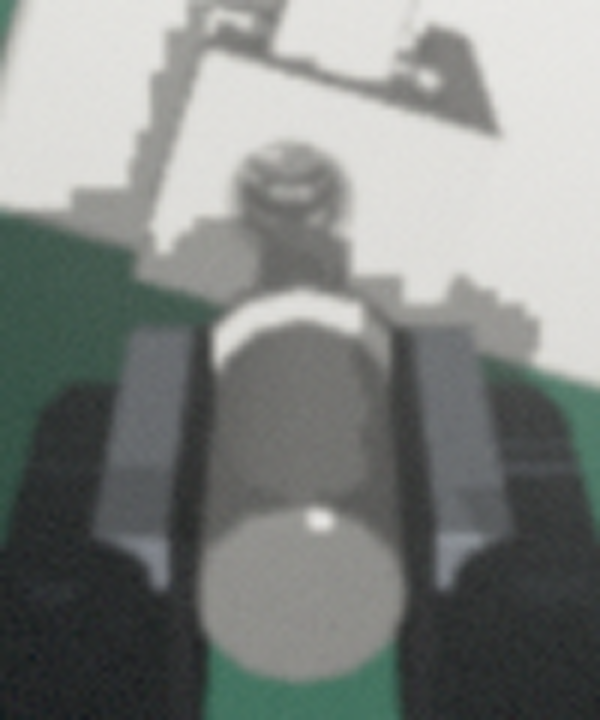

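View pics/s5.png

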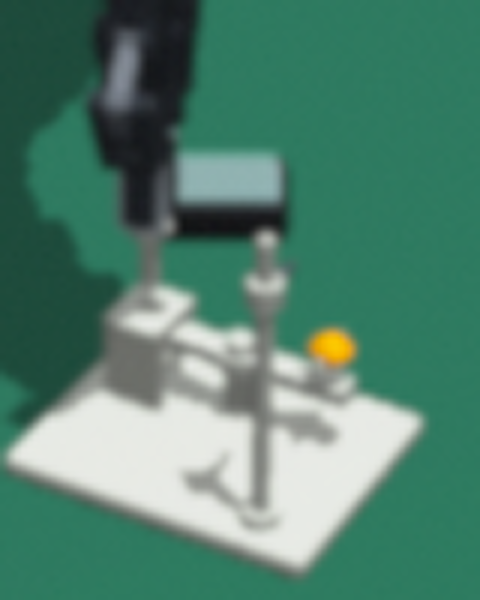

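```bash
python3 - <<'E'
from h import *
c=ctrl.calibration("wrist");c["T"]=np.load("c5.npy")
p=onz("wrist",*C(294,190,6,270,190),.052,c);print(p)
print(onz("wrist",*C(303,300,6,270,190),.063,c))
q=(p[0],p[1])
print(rel([*q,.113],[np.pi,0,1.601]),ctrl.read_state()['tool_pos'])
E
```

```text
[ 0.52762084 -0.04275838  0.052     ]
[ 0.52881699 -0.05096738  0.063     ]
[ 0.0056 -0.0014  0.0185  0.0017  0.0008 -0.0001] [ 0.52837069 -0.04553761  0.12225361]
```

Request:
{"fn": "drive_tool", "kwargs": {"deltas": [[0,0.004,-0.002,0.008,0.002,0.001,0],[0,0.004,-0.002,0.016,0.002,0.001,0],[0,0.004,-0.002,0.018,0.002,0.001,0],[0,0.004,-0.002,0.018,0.002,0.001,0]]}}

```text
time_s: 6.05
tool_pos: [0.5266, -0.0436, 0.1121]
eef_rot: [-3.139, -0.0, 1.601]
wrist_force: [1.0, -0.6, 0.1]
grip_width: 0.0149
```

```bash
python3 - <<'E'
from h import *
s=ctrl.read_state();print(s['time_s'],s['tool_pos'],s['eef_rot'],s['wrist_force'],s['moment'],s['grip_width'])
c=ctrl.calibration("wrist");i=np.ascontiguousarray(ctrl.read_camera("wrist")[:,:,::-1]);cv2.imwrite("pics/w6.png",i);np.save("c6.npy",c["T"])
t=s['tool_pos'];print(proj("wrist",[t[0],t[1],t[2]-.0593],c),proj("wrist",[.5275,-.0434,.052],c))
crop(i,270,190,370,310,6,"pics/w6a.png")
E
```

```text
6.05 [ 0.52659655 -0.04361253  0.11211062] [-3.13896889e+00 -4.13255495e-04  1.60075687e+00] [ 0.97883343 -0.62483562  0.09783938] [ 0.0057985  -0.02677877  0.03143327] 0.014855514941054256
[320.35347089 231.58932698] [321.80417531 230.82298494]
```

View pics/w6a.png

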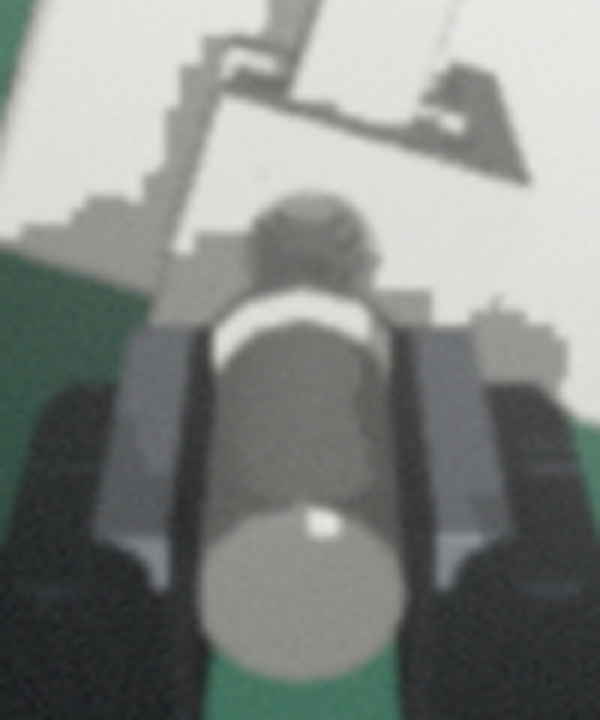

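Request:
{"fn": "drive_tool", "kwargs": {"deltas": [[0,0.001,0.002,0.002,-0.002,0,0],[0,0.001,0.002,0.004,-0.002,0,0],[0,0.001,0.002,0.01,-0.002,0,0],[0,0.001,0.002,0.016,-0.002,0,0],[0,0.001,0.002,0.016,-0.002,0,0]]}}

```text
time_s: 6.72
tool_pos: [0.5274, -0.0432, 0.1039]
eef_rot: [-3.142, -0.0, 1.601]
wrist_force: [-0.2, -0.1, -1.3]
grip_width: 0.015
```

```bash
python3 - <<'E'
from h import *
s=ctrl.read_state();print(s['time_s'],s['tool_pos'],s['eef_rot'],s['wrist_force'],s['moment'],s['grip_width'])
i=np.ascontiguousarray(ctrl.read_camera("wrist")[:,:,::-1]);crop(i,270,190,370,310,6,"pics/w7a.png")
E
```

```text
6.725 [ 0.52739123 -0.04317401  0.10392818] [-3.14158821e+00 -3.43956099e-04  1.60064576e+00] [-0.16414532 -0.13280274 -1.31307821] [-0.10841342  0.03625762  0.05590839] 0.01501616855239727
```

View pics/w7a.png

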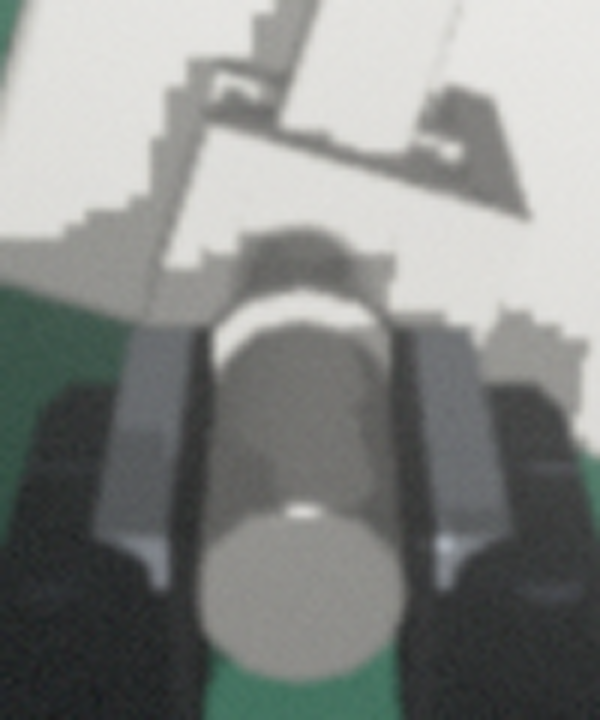

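The pin has entered with no resistance. Push on down.

Request:
{"fn": "drive_tool", "kwargs": {"deltas": [[0,0,0,0.006,0,0,0],[0,0,0,0.014,0,0,0],[0,0,0,0.022,0,0,0],[0,0,0,0.03,0,0,0],[0,0,0,0.038,0,0,0],[0,0,0,0.042,0,0,0],[0,0,0,0.042,0,0,0]]}}

```text
time_s: 7.65
tool_pos: [0.5275, -0.0431, 0.083]
eef_rot: [3.141, -0.0, 1.601]
wrist_force: [0.1, -1.1, -1.2]
grip_width: 0.0146
```

```bash
python3 - <<'E'
from h import *
s=ctrl.read_state();print(s['time_s'],s['tool_pos'],s['eef_rot'],s['wrist_force'],s['moment'],s['grip_width'])
i=np.ascontiguousarray(ctrl.read_camera("wrist")[:,:,::-1]);crop(i,270,190,370,310,6,"pics/w8a.png")
i=ctrl.read_camera("scene")[:,:,::-1];crop(i,290,160,370,260,6,"pics/s8.png")
E
```

```text
7.65 [ 0.52749142 -0.04311074  0.08300843] [ 3.14139336e+00 -3.63043151e-04  1.60075419e+00] [ 0.13745693 -1.08205327 -1.21756773] [-0.33545551  0.12411502  0.03422476] 0.014620146249767724
```

View pics/w8a.png

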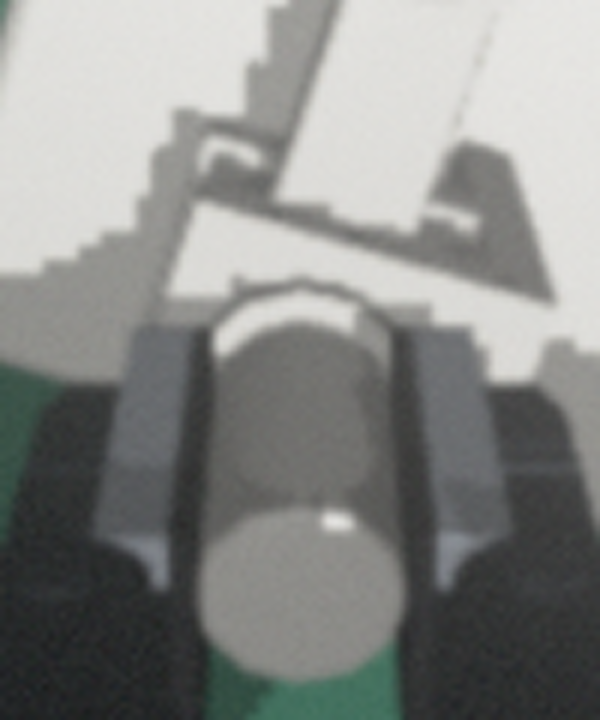

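View pics/s8.png

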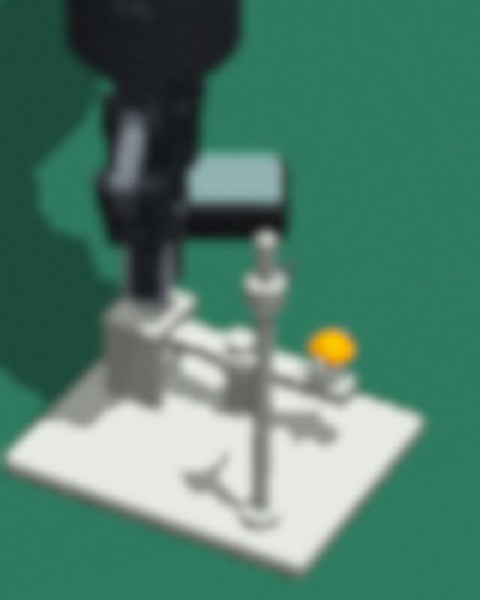

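Request:
{"fn": "drive_tool", "kwargs": {"deltas": [[0,0,0,0.002,0,0,0],[0,0,0,0.004,0,0,0],[0,0,0,0.006,0,0,0],[0,0,0,0.006,0,0,0]]}}

```text
time_s: 8.25
tool_pos: [0.5277, -0.0432, 0.0812]
eef_rot: [3.14, -0.0, 1.601]
wrist_force: [-2.3, -1.1, 8.6]
grip_width: 0.015
```

```bash
python3 - <<'E'
from h import *
s=ctrl.read_state();print(s['time_s'],s['tool_pos'],s['eef_rot'],s['wrist_force'],s['moment'],s['grip_width'])
i=np.ascontiguousarray(ctrl.read_camera("wrist")[:,:,::-1]);crop(i,270,190,370,310,6,"pics/w9a.png")
E
```

```text
8.25 [ 0.52770792 -0.04321722  0.08118553] [ 3.14037032e+00 -1.83477504e-04  1.60058924e+00] [-2.29720108 -1.05820633  8.63645972] [-0.37364087  0.43700951  0.0026669 ] 0.014950553337103517
```

View pics/w9a.png

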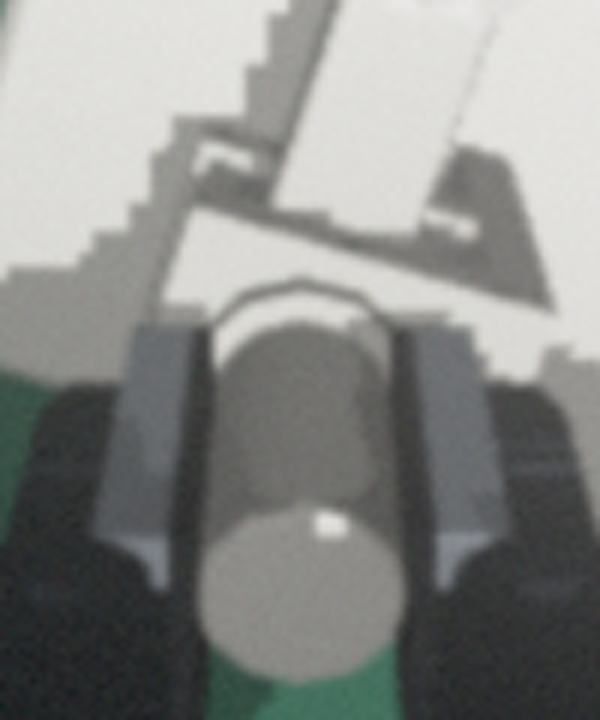

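The collar is seated: 8.6 N reaction at the expected height. Release and rise.

Request:
{"fn": "drive_tool", "kwargs": {"deltas": [[0.5,0,0,0,0,0,0],[0.5,0,0,0,0,0,0],[0.6,0,0,0,0,0,0],[0.6,0,0,-0.01,0,0,0],[0.6,0,0,-0.06,0,0,0],[0.6,0,0,-0.15,0,0,0],[0.6,0,0,-0.24,0,0,0],[0.6,0,0,-0.26,0,0,0],[0.6,0,0,-0.26,0,0,0]]}}

```text
time_s: 9.43
tool_pos: [0.5277, -0.0431, 0.2107]
eef_rot: [3.14, -0.0, 1.601]
wrist_force: [-1.0, 0.6, -0.5]
grip_width: 0.0514
```

```bash
python3 - <<'E'
from h import *
s=ctrl.read_state();print(s['time_s'],s['tool_pos'],s['eef_rot'],s['wrist_force'],s['grip_width'])
c=ctrl.calibration("wrist");i=np.ascontiguousarray(ctrl.read_camera("wrist")[:,:,::-1]);cv2.imwrite("pics/w10.png",i);np.save("c10.npy",c["T"])
crop(i,280,40,480,240,4,"pics/w10a.png")
i=ctrl.read_camera("scene")[:,:,::-1];crop(i,290,160,370,260,6,"pics/s10.png")
# loupe hover: grasp at 50mm from lens; rough
l=np.array([.5065,-.2595]);h=np.array([.4192,-.2963]);d=(l-h)/np.linalg.norm(l-h);yaw=np.arctan2(d[1],d[0]);g=l-.05*d
print(yaw,g,rel([g[0],g[1],.16],[np.pi,0,yaw]))
E
```

```text
9.425 [ 0.52770141 -0.04307226  0.21073512] [ 3.13974448e+00 -4.34382405e-04  1.60082314e+00] [-0.97533724  0.6008118  -0.48090228] 0.051381170345599865
0.3989320508864603 [ 0.46042618 -0.27892172] [-4.676e-01 -1.466e-01  9.840e-02 -1.200e-03  3.000e-04  8.013e-01]
```

View pics/w10a.png

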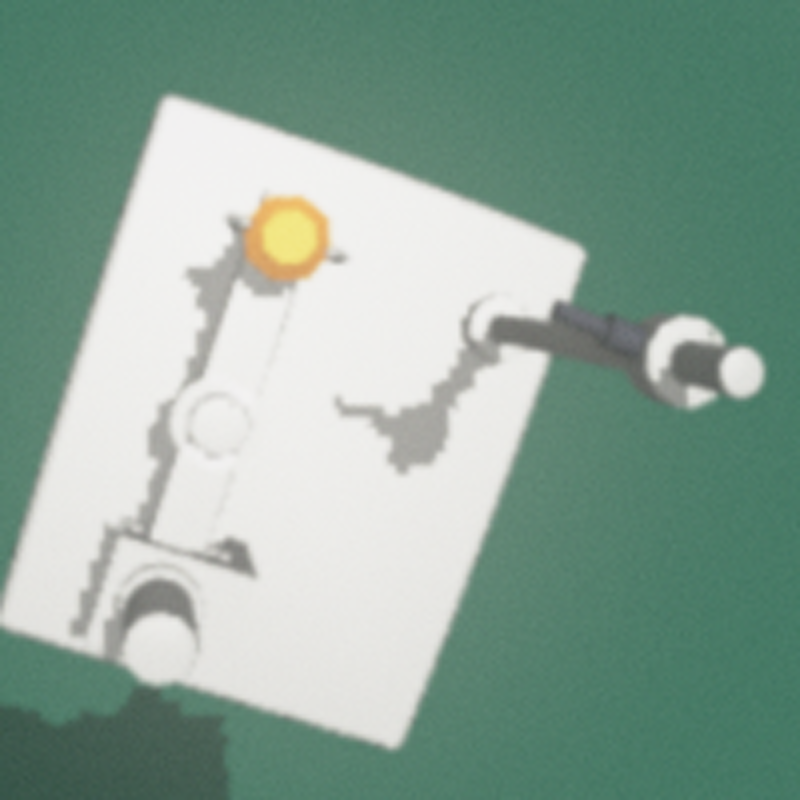

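View pics/s10.png

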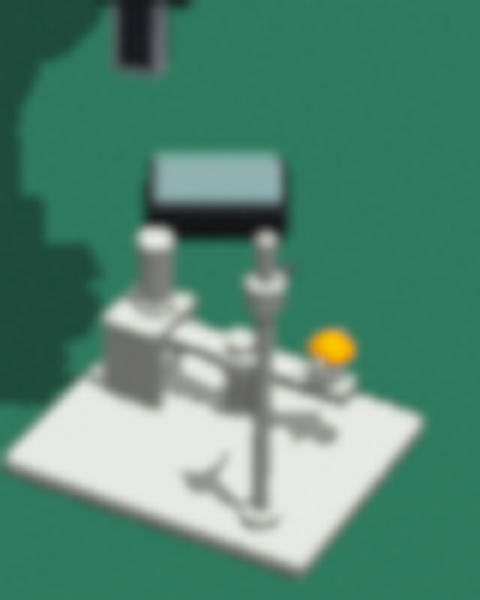

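The pin stands home and upright, with its head at (160,645) in the crop and its collar on the ear. Next, move over the loupe.

Request:
{"fn": "drive_tool", "kwargs": {"deltas": [[0.6,-0.06,-0.02,0,0,0,0.11],[0.6,-0.14,-0.05,0,0,0,0.22],[0.6,-0.24,-0.08,0,0,0,0.34],[0.6,-0.34,-0.11,0.03,0,0,0.46],[0.6,-0.43,-0.14,0.06,0,0,0.58],[0.6,-0.468,-0.147,0.098,0,0,0.7],[0.6,-0.468,-0.147,0.098,0,0,0.8],[0.6,-0.468,-0.147,0.098,0,0,0.8],[0.6,-0.468,-0.147,0.098,0,0,0.8]]}}

```text
time_s: 10.65
tool_pos: [0.461, -0.2786, 0.1605]
eef_rot: [-3.14, 0.0, 0.404]
wrist_force: [-0.9, 0.4, 0.7]
grip_width: 0.0509
```

```bash
python3 - <<'E'
from h import *
s=ctrl.read_state();print(s['time_s'],s['tool_pos'],s['eef_rot'],s['qpos'],s['grip_width'])
c=ctrl.calibration("wrist");i=np.ascontiguousarray(ctrl.read_camera("wrist")[:,:,::-1]);cv2.imwrite("pics/w11.png",i);np.save("c11.npy",c["T"])
print(proj("wrist",[.5065,-.2595,.02],c))
E
```

```text
10.65 [ 0.46100655 -0.27855775  0.16050074] [-3.14037445e+00  2.95407541e-05  4.04095765e-01] [ 0.31313079  0.73099717  0.24390187  1.92597262 -0.32951978  0.52414093
 -0.38235749] 0.050890799085694785
[319.37291771 140.05574428]
```

View pics/w11.png

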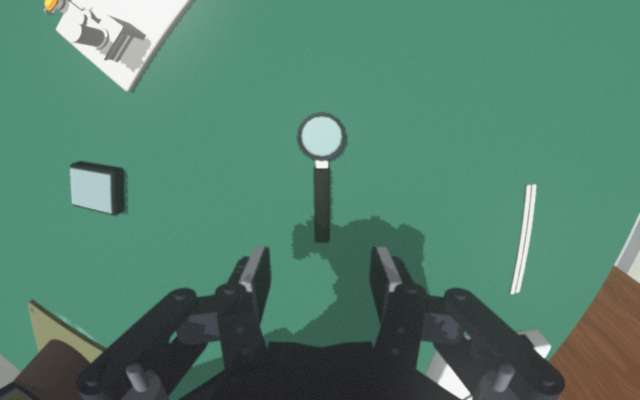

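The loupe's cell centre is at (322,136) and its handle runs to (322,241). Refine.

```bash
python3 - <<'E'
from h import *
i=cv2.imread("pics/w11.png");crop(i,285,100,365,250,5,"pics/w11a.png")
E
```

```text
(no output)
```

View pics/w11a.png

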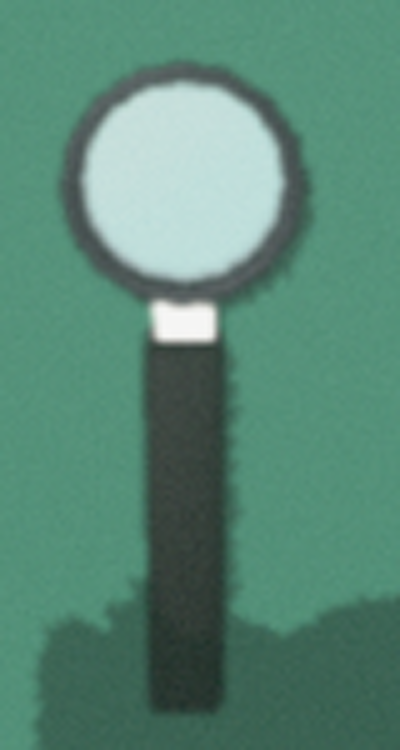

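```bash
python3 - <<'E'
from h import *
c=ctrl.calibration("wrist");c["T"]=np.load("c11.npy")
P=lambda u,v:onz("wrist",*C(u,v,5,285,100),.02,c)[:2]
l,f,b=P(183,183),P(184,343),P(186,710);print(l,f,b,np.linalg.norm(l-f),np.linalg.norm(l-b))
d=(l-b)/np.linalg.norm(l-b);yaw=np.arctan2(d[1],d[0]);g=l-.048*d
print(yaw,g,rel([*g,.06],[np.pi,0,yaw]),rel([*g,.0245],[np.pi,0,yaw]))
E
```

```text
[ 0.51010585 -0.25962111] [ 0.48496924 -0.27058788] [ 0.42237612 -0.29788348] 0.02742479473422961 0.09571058004277089
0.4112675786019439 [ 0.46610834 -0.27881015] [ 0.0088  0.0044  0.2015 -0.0006 -0.0003 -0.005 ] [ 0.0088  0.0045  0.2725 -0.0006 -0.0003 -0.005 ]
```

Request:
{"fn": "drive_tool", "kwargs": {"deltas": [[0.6,0.009,0.004,0.09,0,0,-0.005],[0.6,0.009,0.004,0.17,0,0,-0.005],[0.6,0.009,0.004,0.2,0,0,-0.005],[0.6,0.009,0.004,0.2,0,0,-0.005],[0.6,0.009,0.004,0.2,0,0,-0.005]]}}

```text
time_s: 11.32
tool_pos: [0.4669, -0.2798, 0.0624]
eef_rot: [3.14, -0.002, 0.409]
wrist_force: [0.2, 0.4, 0.3]
grip_width: 0.0514
```

```bash
python3 - <<'E'
from h import *
g=[.46610834,-0.27881015]
print(rel([*g,.025],[np.pi,0,.4113]))
c=ctrl.calibration("wrist");i=np.ascontiguousarray(ctrl.read_camera("wrist")[:,:,::-1]);cv2.imwrite("pics/w12.png",i)
E
```

```text
[-0.0008 -0.0025  0.0748  0.0012 -0.0013 -0.0018]
```

View pics/w12.png

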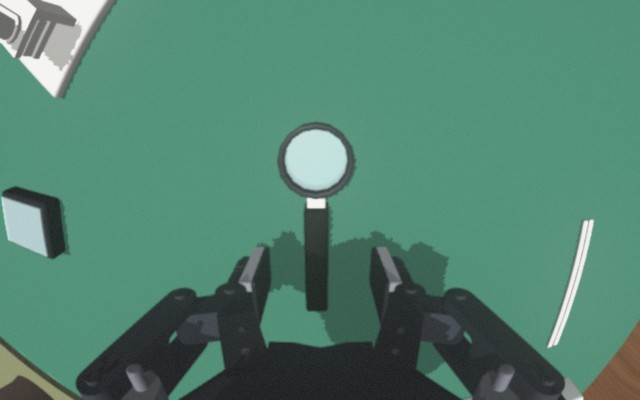

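The loupe is centred between the fingers, with the handle at about x=316 against a finger midpoint of about 319. Descend and grip.

Request:
{"fn": "drive_tool", "kwargs": {"deltas": [[0.6,-0.001,-0.003,0.05,0.001,-0.001,-0.002],[0.6,-0.001,-0.003,0.073,0.001,-0.001,-0.002],[0.6,-0.001,-0.003,0.073,0.001,-0.001,-0.002],[0,-0.001,-0.003,0.073,0.001,-0.001,-0.002],[0,-0.001,-0.003,0.073,0.001,-0.001,-0.002],[0,-0.001,-0.003,0.073,0.001,-0.001,-0.002],[0,-0.001,-0.003,0.073,0.001,-0.001,-0.002],[0,-0.001,-0.003,0.073,0.001,-0.001,-0.002]], "grip_force": 60}}

```text
time_s: 12.38
tool_pos: [0.4655, -0.2783, 0.0255]
eef_rot: [-3.141, -0.0, 0.411]
wrist_force: [-1.4, 0.4, 6.1]
grip_width: 0.0126
```

```bash
python3 - <<'E'
from h import *
s=ctrl.read_state();print(s['time_s'],s['tool_pos'],s['eef_rot'],s['wrist_force'],s['grip_width'])
i=np.ascontiguousarray(ctrl.read_camera("wrist")[:,:,::-1]);cv2.imwrite("pics/w13.png",i)
E
```

```text
12.375 [ 0.46548942 -0.27831189  0.02547581] [-3.14098512e+00 -5.24264090e-05  4.11195956e-01] [-1.42874221  0.41245722  6.07558312] 0.012635703394256717
```

View pics/w13.png

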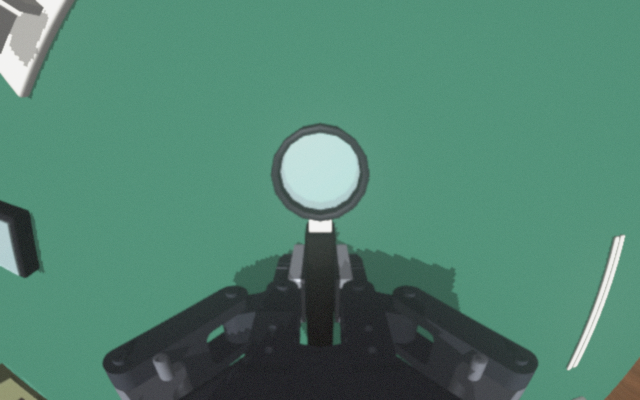

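Gripped. Lift, and meanwhile refit the stand pose and pointer height from the post-release image.

Request:
{"fn": "drive_tool", "kwargs": {"deltas": [[0,0,0,-0.02,0,0,0],[0,0,0,-0.1,0,0,0],[0,0,0,-0.2,0,0,0],[0,0,0,-0.3,0,0,0],[0,0,0,-0.34,0,0,0],[0,0,0,-0.34,0,0,0]]}}

```text
time_s: 13.18
tool_pos: [0.4661, -0.2786, 0.1964]
eef_rot: [3.14, -0.002, 0.411]
wrist_force: [1.0, -0.4, -1.3]
grip_width: 0.0127
```

```bash
cat > fit.py <<'E'
from h import *
from scipy.optimize import least_squares
c=ctrl.calibration("wrist")
c4=dict(c,T=np.load("c4.npy"));c10=dict(c,T=np.load("c10.npy"))
A=lambda u,v:C(u,v,5,270,160);B=lambda u,v:C(u,v,4,300,50);D=lambda u,v:C(u,v,4,280,40)
ob=[(c4,(0,-.045,.052),A(271,197)),(c4,(0,.045,.065),B(242,199)),(c4,(.064,.045,.156),B(757,360)),
(c10,(0,.045,.065),D(289,237)),(c10,(.064,.045,.156),D(741,372)),(c10,(0,-.045,.089),D(160,649))]
def W(p,x):
    cs,sn=np.cos(x[2]),np.sin(x[2]);return [x[0]+cs*p[0]-sn*p[1],x[1]+sn*p[0]+cs*p[1],p[2]]
def f(x):
    r=[proj("wrist",W(p,x),k)-np.array(o) for k,p,o in ob]
    r+= [proj("wrist",W((.040,.045,x[3]),x),c4)-B(547,283),proj("wrist",W((.040,.045,x[3]),x),c10)-D(556,310)]
    r+= [proj("wrist",W((.064,.045,x[3]+.006),x),c4)-B(692,337),proj("wrist",W((.064,.045,x[3]+.006),x),c10)-D(689,358)]
    return np.concatenate(r)
s=least_squares(f,[.536,-.001,-.28,.12]);x=s.x
if __name__=="__main__":
    print(x,s.fun.reshape(-1,2).round(1).tolist())
    print("stone",W((0,.045,.065),x),onz("wrist",*D(289,237),.065,c10),"hole",W((0,-.045,.052),x))
    # pointer z alone from each
    for k,o in((c4,B(547,283)),(c10,D(556,310))):
        print("ptr z",least_squares(lambda z:proj("wrist",W((.040,.045,z[0]),x),k)-np.array(o),[.12]).x)
    for k,o in((c4,B(692,337)),(c10,D(689,358))):
        print("collar-based z",least_squares(lambda z:proj("wrist",W((.064,.045,z[0]+.006),x),k)-np.array(o),[.12]).x)
E
python3 fit.py; python3 - <<'E'
from h import *
s=ctrl.read_state();print(s['time_s'],s['tool_pos'],s['eef_rot'],s['wrist_force'],s['moment'],s['grip_width'])
c=ctrl.calibration("wrist");i=np.ascontiguousarray(ctrl.read_camera("wrist")[:,:,::-1]);cv2.imwrite("pics/w14.png",i)
j=cv2.imread("pics/w13.png")
cv2.imwrite("pics/w1314.png",np.hstack([cv2.resize(k[100:260,250:390],None,fx=2.8,fy=2.8) for k in(j,i)]))
E
```

```text
[ 0.53963958 -0.0009287  -0.28314941  0.1293863 ] [[-0.3, 0.8], [0.0, -0.7], [0.9, -0.3], [-0.1, -0.7], [0.7, -0.4], [-0.7, 1.5], [-0.5, -0.6], [-0.5, -1.2], [0.3, 1.6], [0.2, 0.4]]
stone [np.float64(0.5522117289161871), np.float64(0.04227941386567986), 0.065] [0.55235467 0.04165787 0.065     ] hole [np.float64(0.5270674364423201), np.float64(-0.04413681467959189), 0.052]
ptr z [0.13039225]
ptr z [0.13078552]
collar-based z [0.1285511]
collar-based z [0.12892458]
13.175 [ 0.46607329 -0.2785786   0.19640115] [ 3.14041555e+00 -1.62871473e-03  4.11433655e-01] [ 1.02781215 -0.39667277 -1.25433461] [ 0.00238607 -0.00266107  0.03342335] 0.012724158720306288
```

View pics/w1314.png

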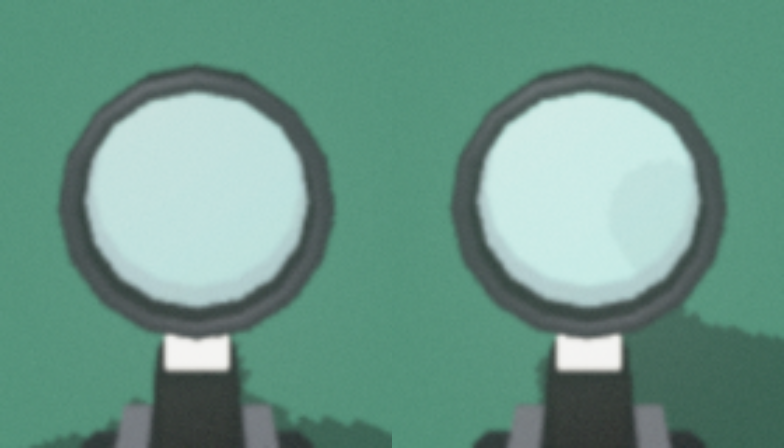

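No droop after lifting. The pointer is at z≈0.1295 and the stone at (0.5522, 0.042). Move to a waypoint on the stand's -x side, rotated to the stand's yaw.

```bash
python3 - <<'E'
from h import *
s=ctrl.read_state();t=s['tool_pos']
p=onz("wrist",320,172.1,t[2]-.0055);d=p-t;y=s['eef_rot'][2];print("lens off",d[0]*np.cos(y)+d[1]*np.sin(y),-d[0]*np.sin(y)+d[1]*np.cos(y))
print(rel([.435,.0755,.196],[np.pi,0,-.283]))
E
```

```text
lens off 0.049214795195841585 -0.0007958036419644619
[ 2.272e-01 -6.723e-01 -1.200e-03 -8.000e-04  3.000e-04  4.631e-01]
```

Request:
{"fn": "drive_tool", "kwargs": {"deltas": [[0,0.02,-0.06,0,-0.001,0,0.06],[0,0.06,-0.17,0,-0.001,0,0.14],[0,0.1,-0.29,0,-0.001,0,0.24],[0,0.14,-0.41,0,-0.001,0,0.34],[0,0.18,-0.53,0,-0.001,0,0.42],[0,0.215,-0.63,0,-0.001,0,0.463],[0,0.227,-0.672,0,-0.001,0,0.463],[0,0.227,-0.672,0,-0.001,0,0.463],[0,0.227,-0.672,0,-0.001,0,0.463]]}}

```text
time_s: 14.35
tool_pos: [0.4348, 0.0737, 0.1946]
eef_rot: [3.139, 0.002, -0.285]
wrist_force: [0.4, -0.3, -1.1]
grip_width: 0.0127
```

```bash
python3 - <<'E'
from h import *
s=ctrl.read_state();print(s['time_s'],s['tool_pos'],s['eef_rot'],s['qpos'],s['wrist_force'],s['grip_width'])
print(rel([.435,.0755,.145],[np.pi,0,-.283]))
c=ctrl.calibration("wrist");i=np.ascontiguousarray(ctrl.read_camera("wrist")[:,:,::-1]);cv2.imwrite("pics/w15.png",i);np.save("c15.npy",c["T"])
E
```

```text
14.35 [0.43479681 0.07371282 0.19460581] [ 3.13932785e+00  1.56531236e-03 -2.84811788e-01] [-0.60784908  0.63458435  0.54245535  2.18235352 -0.68869959  0.50007681
 -1.38520177] [ 0.36279546 -0.29343887 -1.0990176 ] 0.012658258238737981
[-0.0005 -0.0038  0.0992  0.0015  0.001  -0.0012]
```

View pics/w15.png

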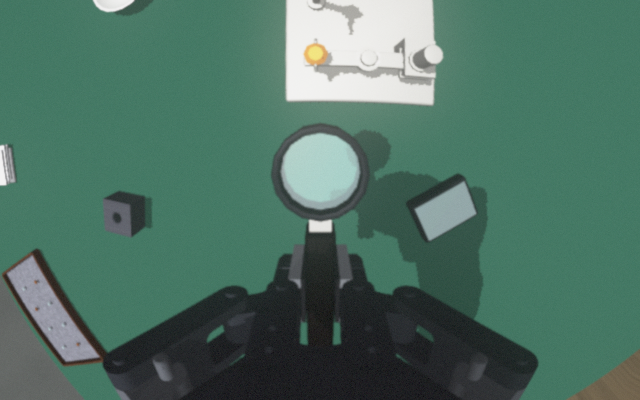

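The loupe is level, with its lens at (320,172) and the stone ahead at (316,55). Lower to the pointer height, clear of the stand.

Request:
{"fn": "drive_tool", "kwargs": {"deltas": [[0,0,-0.004,0.05,0.001,0.001,-0.001],[0,0,-0.004,0.099,0.001,0.001,-0.001],[0,0,-0.004,0.099,0.001,0.001,-0.001],[0,0,-0.004,0.099,0.001,0.001,-0.001]]}}

```text
time_s: 14.9
tool_pos: [0.4359, 0.076, 0.1461]
eef_rot: [-3.141, -0.001, -0.284]
wrist_force: [0.5, 0.0, 0.1]
grip_width: 0.0124
```

```bash
python3 - <<'E'
from h import *
s=ctrl.read_state();print(s['time_s'],s['tool_pos'],s['eef_rot'],s['wrist_force'])
c=ctrl.calibration("wrist");i=np.ascontiguousarray(ctrl.read_camera("wrist")[:,:,::-1]);cv2.imwrite("pics/w16.png",i);np.save("c16.npy",c["T"])
print("stone proj",proj("wrist",[.5522,.042,.065],c))
y=-.283;L=.0487
tx,ty=.5523-L*np.cos(y),.042-L*np.sin(y)
print(tx,ty,rel([tx,ty,.145],[np.pi,0,y]))
crop(i,270,0,450,120,4,"pics/w16a.png")
i=ctrl.read_camera("scene")[:,:,::-1];crop(i,280,130,380,230,6,"pics/s16.png")
E
```

```text
14.9 [0.43594059 0.07595822 0.14613892] [-3.14080234e+00 -1.10500916e-03 -2.83727928e-01] [0.4709213  0.03020865 0.05825927]
stone proj [318.56604164  40.78406423]
0.5055371862690987 0.05559886951069938 [ 1.449e-01  9.000e-04  2.900e-03 -7.000e-04 -1.100e-03 -1.000e-04]
```

View pics/w16a.png

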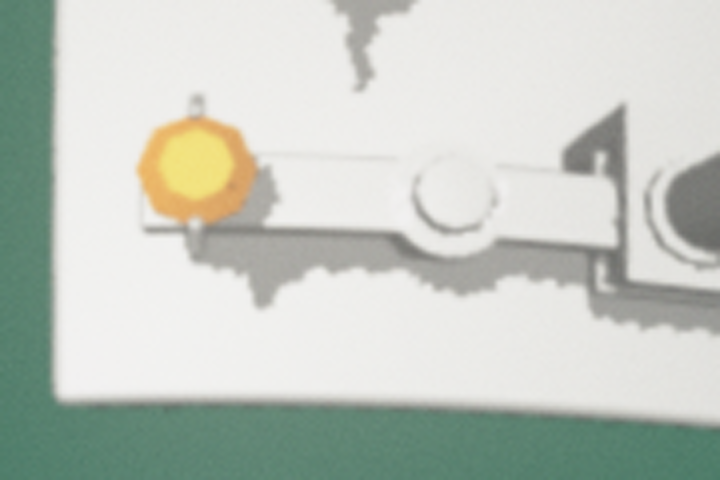

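View pics/s16.png

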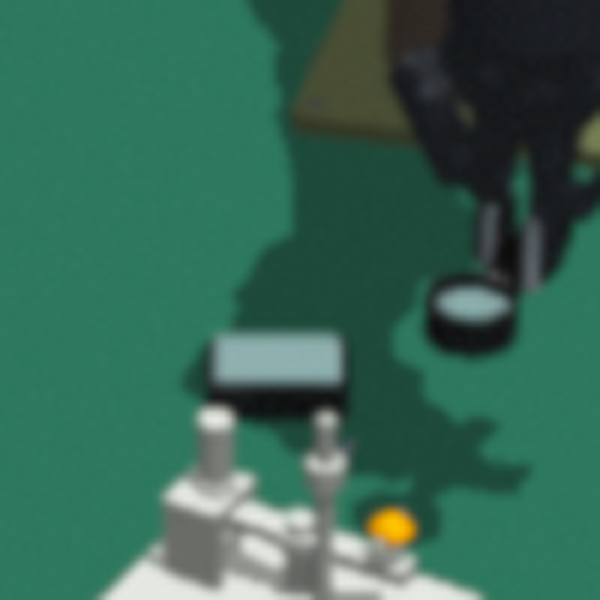

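The stone is seen at (318.9,40.4) against a predicted (318.6,40.8), which is consistent. Slide in.

Request:
{"fn": "drive_tool", "kwargs": {"deltas": [[0,0.02,0.001,0.002,0,-0.001,0],[0,0.05,0.001,0.002,0,-0.001,0],[0,0.08,0.001,0.002,0,-0.001,0],[0,0.11,0.001,0.002,0,-0.001,0],[0,0.13,0.001,0.002,0,-0.001,0],[0,0.14,0.001,0.002,0,-0.001,0],[0,0.144,0.001,0.002,0,-0.001,0],[0,0.144,0.001,0.002,0,-0.001,0],[0,0.144,0.001,0.002,0,-0.001,0]]}}

```text
time_s: 16.12
tool_pos: [0.5041, 0.0567, 0.1446]
eef_rot: [-3.141, 0.002, -0.282]
wrist_force: [-0.2, -1.1, -1.0]
grip_width: 0.0122
```

```bash
python3 - <<'E'
from h import *
s=ctrl.read_state();print(s['time_s'],s['tool_pos'],s['eef_rot'],s['wrist_force'],abs(s['dq']).max())
print(rel([.5055,.0556,.145],[np.pi,0,-.283]))
c=ctrl.calibration("wrist");i=np.ascontiguousarray(ctrl.read_camera("wrist")[:,:,::-1]);cv2.imwrite("pics/w17.png",i);np.save("c17.npy",c["T"])
t=s['tool_pos'];print("cell top proj for stone axis",proj("wrist",[.5523,.042,t[2]-.0055],c),"stone",proj("wrist",[.5523,.042,.065],c))
i=ctrl.read_camera("scene")[:,:,::-1];crop(i,290,140,390,240,6,"pics/s17.png")
i=ctrl.read_camera("top")[:,:,::-1];crop(i,270,150,370,250,6,"pics/t17.png")
E
```

```text
16.125 [0.50409469 0.0567321  0.14458814] [-3.14059421e+00  1.82588652e-03 -2.81534626e-01] [-0.2256669  -1.09784859 -0.99513881] 0.0028524911277303345
[ 0.0033  0.0014 -0.0008 -0.0007  0.0012  0.001 ]
cell top proj for stone axis [319.59131315 170.73141611] stone [319.64993131 148.34168313]
```

View pics/w17.png

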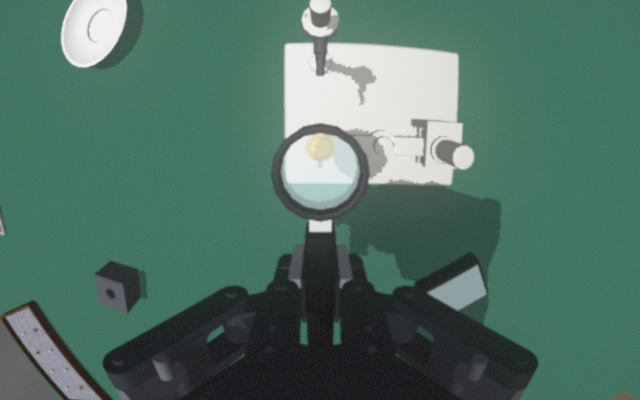

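View pics/s17.png

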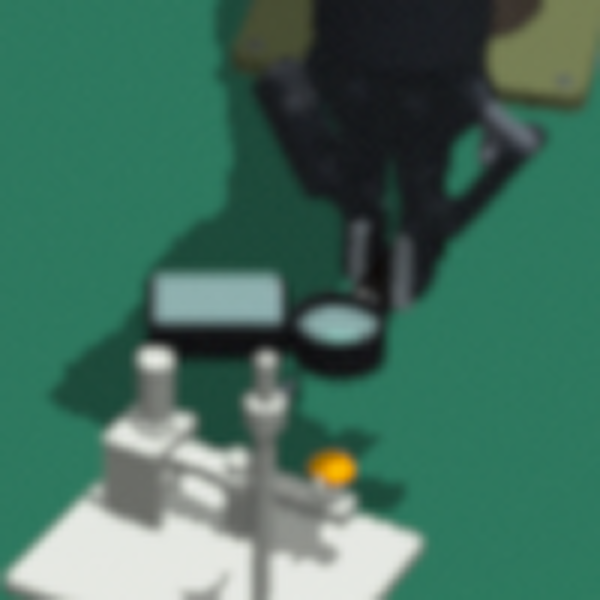

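View pics/t17.png

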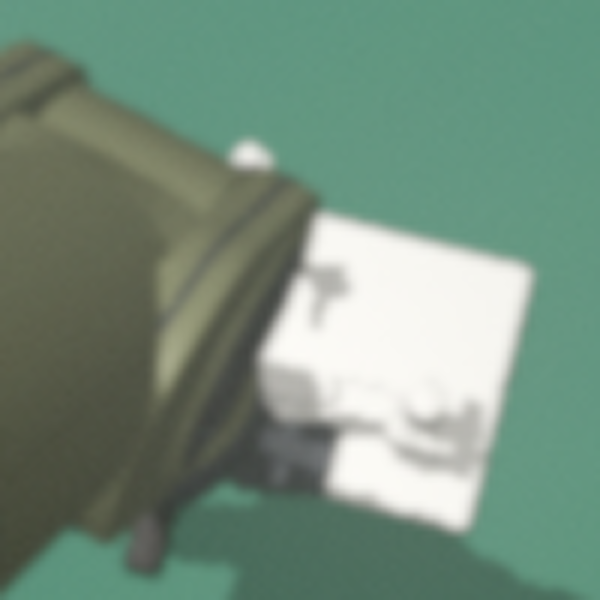

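Request:
{"fn": "drive_tool", "kwargs": {"deltas": [[0,0.001,0.0005,0,0,0,0],[0,0.002,0.001,0,0,0,0],[0,0.002,0.001,0,0,0,0],[0,0.002,0.001,0,0,0,0]]}}

```text
time_s: 16.77
tool_pos: [0.5054, 0.0558, 0.1446]
eef_rot: [-3.141, 0.001, -0.282]
wrist_force: [-1.0, 0.1, -1.2]
grip_width: 0.0126
```

```bash
python3 - <<'E'
from h import *
s=ctrl.read_state();print(s['time_s'],s['tool_pos'],s['eef_rot'],s['wrist_force'],abs(s['dq']).max(),s['grip_width'])
print(rel([.5055,.0556,.145],[np.pi,0,-.283]))
c=ctrl.calibration("wrist");i=np.ascontiguousarray(ctrl.read_camera("wrist")[:,:,::-1]);cv2.imwrite("pics/w18.png",i);np.save("c18.npy",c["T"])
t=s['tool_pos'];print("cell top proj for stone axis",proj("wrist",[.5523,.042,t[2]-.0055],c),"stone",proj("wrist",[.5523,.042,.065],c))
crop(i,265,0,375,230,3.4,"pics/w18a.png") if 0 else cv2.imwrite("pics/w18a.png",cv2.resize(i[0:230,250:390],None,fx=2.6,fy=2.6,interpolation=cv2.INTER_CUBIC))
E
```

```text
16.775 [0.50537013 0.05578408 0.1446034 ] [-3.14067230e+00  1.14805566e-03 -2.81672715e-01] [-0.97961812  0.12826525 -1.22607263] 0.001465687977906487 0.012627447747071198
[ 0.0004  0.0003 -0.0008 -0.0006  0.0008  0.0009]
cell top proj for stone axis [318.27700566 174.21839233] stone [318.80701752 150.65736931]
```

View pics/w18a.png

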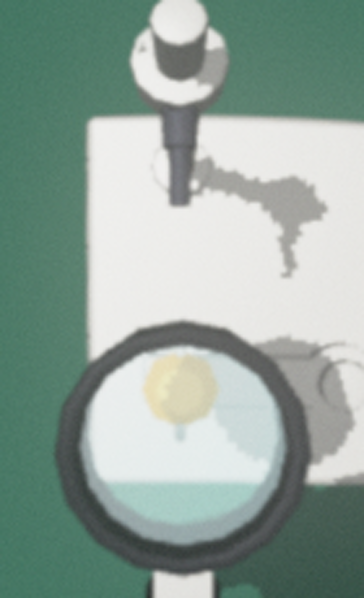

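```bash
python3 - <<'E'
from fit import *
k=dict(c,T=np.load("c18.npy"));E=lambda u,v:np.array(C(u,v,2.6,250,0))
print("post top",proj("wrist",W((.064,.045,.156),x),k),E(179,20))
print("ptr z",least_squares(lambda z:proj("wrist",W((.040,.045,z[0]),x),k)-E(180,205),[.12]).x)
print("collar",least_squares(lambda z:proj("wrist",W((.064,.045,z[0]+.006),x),k)-E(180,60),[.12]).x)
print("lens now",onz("wrist",*E(183,446),.139,k), "stone at girdle .06",onz("wrist",*E(180,387),.062,k))
E
```

```text
post top [317.59471536   6.7536989 ] [318.53846154   7.38461538]
ptr z [0.13155216]
collar [0.12863485]
lens now [0.55328282 0.04094301 0.139     ] stone at girdle .06 [0.55325131 0.04165438 0.062     ]
```

Request:
{"fn": "drive_tool", "kwargs": {"deltas": [[0,0,0,-0.001,0,0,0],[0,0,0,-0.002,0,0,0],[0,0,0,-0.002,0,0,0],[0,0,0,-0.002,0,0,0],[0,0,0,-0.002,0,0,0],[0,0,0,-0.002,0,0,0]]}}

```text
time_s: 17.58
tool_pos: [0.5054, 0.0558, 0.1456]
eef_rot: [-3.141, 0.001, -0.282]
wrist_force: [0.4, -0.2, -0.6]
grip_width: 0.0122
```

```bash
python3 - <<'E'
from h import *
s=ctrl.read_state();print(s['time_s'],s['tool_pos'],s['eef_rot'],s['wrist_force'],abs(s['dq']).max(),s['grip_width'])
i=np.ascontiguousarray(ctrl.read_camera("scene")[:,:,::-1]);crop(i,290,140,390,240,6,"pics/s19.png")
c=ctrl.calibration("scene")
# predicted vs seen in scene: heights
for z in(.125,.130,.135):print(proj("scene",[.5523+.0384,.042-.0112,z],c).round(2))
print("lens cell mid",proj("scene",[.5523,.042,s['tool_pos'][2]-.0155]), "posttop",proj("scene",[.6137,.0244,.156]))
E
```

```text
17.575 [0.50536797 0.05579266 0.14559941] [-3.14066704e+00  1.15160851e-03 -2.81654969e-01] [ 0.36249739 -0.2186341  -0.62010274] 0.0014742871157972211 0.012191874985174421
[337.83 204.15]
[337.88 202.5 ]
[337.93 200.83]
lens cell mid [345.20810449 194.77826598] posttop [333.65324512 198.49965083]
```

View pics/s19.png

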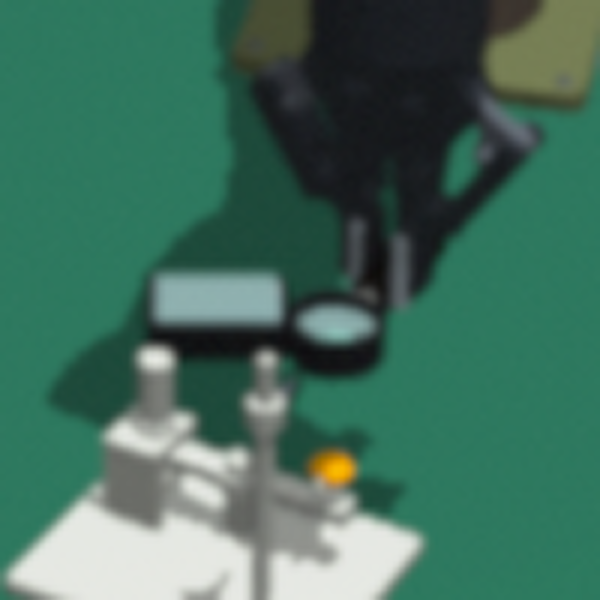

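The scene camera, corrected by its bias on the post top, puts the pointer at z≈0.130. The lens is at 0.1456 − 0.0155 = 0.130, nothing is touching and the arm is still. Hand in.

```bash
python3 -c "
from station import ctrl
print(ctrl.hand_in())"
```

```text
the job is handed in; nothing more can be done
None
```

The job is handed in at 17.6 s: the pin is home and released, and the loupe is held level over the stone at the pointer's height. The hand-in gave no verdict, so the figures below are my own measurements.

- **Pin:** I pushed it down until the reaction force rose to 8.6 N, with its lower end about 21.9 mm above the table (22 mm is fully home). After release, both views showed it upright with the collar on the ear.
- **Loupe:** My last direct image check put the lens about 1 mm from the stone's axis; after it I only raised the loupe 1 mm. It was level to about 0.001 rad. The wrist force stayed within noise and the arm was still.
- **Height:** The lens sits at about 0.130 m. The pointer readings disagreed slightly: 0.1304–0.1316 m from the tip, 0.1286–0.1289 m from its collar, and 0.130 m from the scene camera after correcting its bias. All are within 2 mm of the lens, against a 5 mm tolerance.
- **Camera disagreement:** The fixed cameras differed from the wrist camera by a few mm in x. I used the wrist camera's positions, and the pin entering without resistance supports them.
- **Bystanders:** The arm did not touch the dish, weight block, stone box or pointer.

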